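Clear, load and lock the sample shaker

TASK

Get the bench shaker going with today's samples: stand the tall brown bottles left in it from the last run upright in the steel wash-up tray, and stand every short white sample jar from the bench upright in a bay of its own on the shaker. Then press the sprung hold-down frame down until its catch holds it, and only then press the start button fully down and let it go. Do not tip over a bottle, and leave the other things on the bench where they are.

Things in the scene. Friction and masses are not known exactly. Their poses are not given: they have to be found in the camera images.
- shaker: Bench shaker, a fixed white machine, 340 (x) x 320 (y) mm, flat top 62 mm above the bench. Origin at bench height, 20 mm beyond the middle of the housing; x points away from the robot, y to the left. Front to back: start button, catch, a row of four bays along y, hinge of the hold-down frame. Nothing shakes in the simulation.
- bay0 (a point): Centre of the rubber floor of bay 0 (bay0 leftmost seen from the robot, 74 mm apart along the shaker's y), 76 mm above the bench. A bay is 80 (x) x 70 (y) mm inside, its walls 12 mm high, 4 mm thick. Axes as the shaker's.
- bay1 (a point): Centre of the rubber floor of bay 1 (bay0 leftmost seen from the robot, 74 mm apart along the shaker's y), 76 mm above the bench. A bay is 80 (x) x 70 (y) mm inside, its walls 12 mm high, 4 mm thick. Axes as the shaker's.
- bay2 (a point): Centre of the rubber floor of bay 2 (bay0 leftmost seen from the robot, 74 mm apart along the shaker's y), 76 mm above the bench. A bay is 80 (x) x 70 (y) mm inside, its walls 12 mm high, 4 mm thick. Axes as the shaker's.
- bay3 (a point): Centre of the rubber floor of bay 3 (bay0 leftmost seen from the robot, 74 mm apart along the shaker's y), 76 mm above the bench. A bay is 80 (x) x 70 (y) mm inside, its walls 12 mm high, 4 mm thick. Axes as the shaker's.
- clamp (a joint): Hinge angle of the sprung hold-down frame, rad: 1.4 standing open at its stop, 0 to 0.01 held by the catch, -0.02 its lower stop; let go before it is caught, it springs up. At the front bar it takes about 3 to 6 N, over the catch 10 to 15 N; the catch works by itself. A tall bottle in a bay stops it. Held down, its rubber strip lies 5 mm above the jars' caps.
- clamp_hinge (a point): Middle of the frame's hinge axis (level, along the shaker's y), 150 mm beyond the line of the bays' centres and 132 mm above the bench. Axes as the shaker's. To free a held frame, press the outer end of the catch's black thumb tab down 12 mm: in the middle, 16 to 52 mm in front of the bar's axis, top 112 mm above the bench.
- clamp_bar (a point): Middle of the frame's front bar, where it is pressed: level, along the shaker's y, black rubber, 16 mm in diameter, 266 mm long, 205 mm from the hinge axis. Open: 0.334 m above the bench, 35 mm in front of the hinge; held: 132 mm above the bench, 55 mm in front of the bays' centres. Press from above, following its arc round the hinge.
- start (a joint): Travel of the start button, m: 0 at rest, 0.006 fully down (about 5 N); springs back. Black, 24 mm across, in a round grey housing.
- start_top (a point): Centre of the top face of the start button, 84 mm above the bench; it is pressed straight down.
- bottle0: Tall brown glass bottle of the last run, present or not (None at the start: absent; 2 or 3 of the four are there), standing in bay 0 at the start. 50 mm in diameter up to 70 mm, shoulder, then a white cap 30 mm in diameter from 90 to 114 mm above its underside; origin at the centre of its underside, z up its axis. About 0.16 kg. Take it by the cap.
- bottle1: Tall brown glass bottle of the last run, present or not (None at the start: absent; 2 or 3 of the four are there), standing in bay 1 at the start. 50 mm in diameter up to 70 mm, shoulder, then a white cap 30 mm in diameter from 90 to 114 mm above its underside; origin at the centre of its underside, z up its axis. About 0.16 kg. Take it by the cap.
- bottle2: Tall brown glass bottle of the last run, present or not (None at the start: absent; 2 or 3 of the four are there), standing in bay 2 at the start. 50 mm in diameter up to 70 mm, shoulder, then a white cap 30 mm in diameter from 90 to 114 mm above its underside; origin at the centre of its underside, z up its axis. About 0.16 kg. Take it by the cap.
- bottle3: Tall brown glass bottle of the last run, present or not (None at the start: absent; 2 or 3 of the four are there), standing in bay 3 at the start. 50 mm in diameter up to 70 mm, shoulder, then a white cap 30 mm in diameter from 90 to 114 mm above its underside; origin at the centre of its underside, z up its axis. About 0.16 kg. Take it by the cap.
- jar0: Short white plastic sample jar with a grey screw cap, present or not (None at the start: absent; 3 or 4 of the five are there), standing on the bench to the left of the shaker. Plain cylinder 46 mm in diameter and 50 mm high; origin at the centre of its underside, z up its axis. 0.06 to 0.13 kg, its weight low down.
- jar1: Short white plastic sample jar with a grey screw cap, present or not (None at the start: absent; 3 or 4 of the five are there), standing on the bench to the left of the shaker. Plain cylinder 46 mm in diameter and 50 mm high; origin at the centre of its underside, z up its axis. 0.06 to 0.13 kg, its weight low down.
- jar2: Short white plastic sample jar with a grey screw cap, present or not (None at the start: absent; 3 or 4 of the five are there), standing on the bench to the left of the shaker. Plain cylinder 46 mm in diameter and 50 mm high; origin at the centre of its underside, z up its axis. 0.06 to 0.13 kg, its weight low down.
- jar3: Short white plastic sample jar with a grey screw cap, present or not (None at the start: absent; 3 or 4 of the five are there), standing on the bench to the left of the shaker. Plain cylinder 46 mm in diameter and 50 mm high; origin at the centre of its underside, z up its axis. 0.06 to 0.13 kg, its weight low down.
- jar4: Short white plastic sample jar with a grey screw cap, present or not (None at the start: absent; 3 or 4 of the five are there), standing on the bench to the left of the shaker. Plain cylinder 46 mm in diameter and 50 mm high; origin at the centre of its underside, z up its axis. 0.06 to 0.13 kg, its weight low down.
- tray: Shallow steel wash-up tray on the bench to the right of the shaker, fixed: 250 (x) x 160 (y) x 28 mm outside, walls and floor 4 mm; origin at the centre of its underside, x along its length away from the robot. A glass beaker stands in its far part (from 50 to 120 mm beyond the tray's middle); the nearer part is free and has room for all the bottles.
- beaker: Small glass beaker, 52 mm across and 65 mm high, standing in the wash-up tray at its far end; stays there. Origin at the centre of its underside.
- washbottle: White plastic wash bottle with a red cap, 60 mm in diameter and 150 mm high, on the bench at the near right, to be left alone. Origin at the centre of its underside.
- mortar: White ceramic mortar bowl, 72 mm across, 36 mm high, on the bench beyond the jars on the left, to be left alone. Origin at the centre of its underside.
- screwdriver: Red-handled screwdriver lying on the bench right of the tray, to be left alone. Origin under its middle.
Mind the look-alikes: they are no part of the job. What is shaped like the jar3 but black, blue or red is not meant.

How it is judged:
On the way, in this order (a step that is already met when the one before it is completed fails the run):
1. the tall bottles stand in the tray, every sample jar stands in a bay, and the frame is held down by the catch (x of bottle0 in the frame of tray between -0.11 and 0.11 m and y of bottle0 in the frame of tray between -0.065 and 0.065 m and z of each of bottle0, bottle1, bottle2, bottle3 in the frame of tray below 0.01 m and angle between each of bottle0, bottle1, bottle2, bottle3's own z axis and vertical below 0.1 rad and x of bottle1 in the frame of tray between -0.11 and 0.11 m and y of bottle1 in the frame of tray between -0.065 and 0.065 m and x of bottle2 in the frame of tray between -0.11 and 0.11 m and y of bottle2 in the frame of tray between -0.065 and 0.065 m and x of bottle3 in the frame of tray between -0.11 and 0.11 m and y of bottle3 in the frame of tray between -0.065 and 0.065 m and ((horizontal distance between jar0 and bay0 below 0.026 m and z of jar0 in the frame of bay0 between -0.005 and 0.005 m and angle between jar0's own z axis and vertical below 0.1 rad) or (horizontal distance between jar0 and bay1 below 0.026 m and z of jar0 in the frame of bay1 between -0.005 and 0.005 m and angle between jar0's own z axis and vertical below 0.1 rad) or (horizontal distance between jar0 and bay2 below 0.026 m and z of jar0 in the frame of bay2 between -0.005 and 0.005 m and angle between jar0's own z axis and vertical below 0.1 rad) or (horizontal distance between jar0 and bay3 below 0.026 m and z of jar0 in the frame of bay3 between -0.005 and 0.005 m and angle between jar0's own z axis and vertical below 0.1 rad)) and ((horizontal distance between jar1 and bay0 below 0.026 m and z of jar1 in the frame of bay0 between -0.005 and 0.005 m and angle between jar1's own z axis and vertical below 0.1 rad) or (horizontal distance between jar1 and bay1 below 0.026 m and z of jar1 in the frame of bay1 between -0.005 and 0.005 m and angle between jar1's own z axis and vertical below 0.1 rad) or (horizontal distance between jar1 and bay2 below 0.026 m and z of jar1 in the frame of bay2 between -0.005 and 0.005 m and angle between jar1's own z axis and vertical below 0.1 rad) or (horizontal distance between jar1 and bay3 below 0.026 m and z of jar1 in the frame of bay3 between -0.005 and 0.005 m and angle between jar1's own z axis and vertical below 0.1 rad)) and ((horizontal distance between jar2 and bay0 below 0.026 m and z of jar2 in the frame of bay0 between -0.005 and 0.005 m and angle between jar2's own z axis and vertical below 0.1 rad) or (horizontal distance between jar2 and bay1 below 0.026 m and z of jar2 in the frame of bay1 between -0.005 and 0.005 m and angle between jar2's own z axis and vertical below 0.1 rad) or (horizontal distance between jar2 and bay2 below 0.026 m and z of jar2 in the frame of bay2 between -0.005 and 0.005 m and angle between jar2's own z axis and vertical below 0.1 rad) or (horizontal distance between jar2 and bay3 below 0.026 m and z of jar2 in the frame of bay3 between -0.005 and 0.005 m and angle between jar2's own z axis and vertical below 0.1 rad)) and ((horizontal distance between jar3 and bay0 below 0.026 m and z of jar3 in the frame of bay0 between -0.005 and 0.005 m and angle between jar3's own z axis and vertical below 0.1 rad) or (horizontal distance between jar3 and bay1 below 0.026 m and z of jar3 in the frame of bay1 between -0.005 and 0.005 m and angle between jar3's own z axis and vertical below 0.1 rad) or (horizontal distance between jar3 and bay2 below 0.026 m and z of jar3 in the frame of bay2 between -0.005 and 0.005 m and angle between jar3's own z axis and vertical below 0.1 rad) or (horizontal distance between jar3 and bay3 below 0.026 m and z of jar3 in the frame of bay3 between -0.005 and 0.005 m and angle between jar3's own z axis and vertical below 0.1 rad)) and ((horizontal distance between jar4 and bay0 below 0.026 m and z of jar4 in the frame of bay0 between -0.005 and 0.005 m and angle between jar4's own z axis and vertical below 0.1 rad) or (horizontal distance between jar4 and bay1 below 0.026 m and z of jar4 in the frame of bay1 between -0.005 and 0.005 m and angle between jar4's own z axis and vertical below 0.1 rad) or (horizontal distance between jar4 and bay2 below 0.026 m and z of jar4 in the frame of bay2 between -0.005 and 0.005 m and angle between jar4's own z axis and vertical below 0.1 rad) or (horizontal distance between jar4 and bay3 below 0.026 m and z of jar4 in the frame of bay3 between -0.005 and 0.005 m and angle between jar4's own z axis and vertical below 0.1 rad)) and value of joint clamp below 0.04 rad and contact force between the fingers and clamp below 0.5 N), for 0.3 s.
2. the start button is pressed fully down with the frame held (value of joint start above 0.005 m and value of joint clamp below 0.04 rad), for 0.05 s.
At the end, for the whole second after the job is handed in: Tall bottles upright (0.1 rad) on the tray floor; sample jars upright on the floor of a bay (centre within 26 mm of the bay's); frame held by its catch (joint under 0.04 rad); after that the start button pressed over 5 mm, and released; all at rest (x of bottle0 in the frame of tray between -0.11 and 0.11 m and y of bottle0 in the frame of tray between -0.065 and 0.065 m and z of each of bottle0, bottle1, bottle2, bottle3 in the frame of tray below 0.01 m and angle between each of bottle0, bottle1, bottle2, bottle3's own z axis and vertical below 0.1 rad and x of bottle1 in the frame of tray between -0.11 and 0.11 m and y of bottle1 in the frame of tray between -0.065 and 0.065 m and x of bottle2 in the frame of tray between -0.11 and 0.11 m and y of bottle2 in the frame of tray between -0.065 and 0.065 m and x of bottle3 in the frame of tray between -0.11 and 0.11 m and y of bottle3 in the frame of tray between -0.065 and 0.065 m and ((horizontal distance between jar0 and bay0 below 0.026 m and z of jar0 in the frame of bay0 between -0.005 and 0.005 m and angle between jar0's own z axis and vertical below 0.1 rad) or (horizontal distance between jar0 and bay1 below 0.026 m and z of jar0 in the frame of bay1 between -0.005 and 0.005 m and angle between jar0's own z axis and vertical below 0.1 rad) or (horizontal distance between jar0 and bay2 below 0.026 m and z of jar0 in the frame of bay2 between -0.005 and 0.005 m and angle between jar0's own z axis and vertical below 0.1 rad) or (horizontal distance between jar0 and bay3 below 0.026 m and z of jar0 in the frame of bay3 between -0.005 and 0.005 m and angle between jar0's own z axis and vertical below 0.1 rad)) and ((horizontal distance between jar1 and bay0 below 0.026 m and z of jar1 in the frame of bay0 between -0.005 and 0.005 m and angle between jar1's own z axis and vertical below 0.1 rad) or (horizontal distance between jar1 and bay1 below 0.026 m and z of jar1 in the frame of bay1 between -0.005 and 0.005 m and angle between jar1's own z axis and vertical below 0.1 rad) or (horizontal distance between jar1 and bay2 below 0.026 m and z of jar1 in the frame of bay2 between -0.005 and 0.005 m and angle between jar1's own z axis and vertical below 0.1 rad) or (horizontal distance between jar1 and bay3 below 0.026 m and z of jar1 in the frame of bay3 between -0.005 and 0.005 m and angle between jar1's own z axis and vertical below 0.1 rad)) and ((horizontal distance between jar2 and bay0 below 0.026 m and z of jar2 in the frame of bay0 between -0.005 and 0.005 m and angle between jar2's own z axis and vertical below 0.1 rad) or (horizontal distance between jar2 and bay1 below 0.026 m and z of jar2 in the frame of bay1 between -0.005 and 0.005 m and angle between jar2's own z axis and vertical below 0.1 rad) or (horizontal distance between jar2 and bay2 below 0.026 m and z of jar2 in the frame of bay2 between -0.005 and 0.005 m and angle between jar2's own z axis and vertical below 0.1 rad) or (horizontal distance between jar2 and bay3 below 0.026 m and z of jar2 in the frame of bay3 between -0.005 and 0.005 m and angle between jar2's own z axis and vertical below 0.1 rad)) and ((horizontal distance between jar3 and bay0 below 0.026 m and z of jar3 in the frame of bay0 between -0.005 and 0.005 m and angle between jar3's own z axis and vertical below 0.1 rad) or (horizontal distance between jar3 and bay1 below 0.026 m and z of jar3 in the frame of bay1 between -0.005 and 0.005 m and angle between jar3's own z axis and vertical below 0.1 rad) or (horizontal distance between jar3 and bay2 below 0.026 m and z of jar3 in the frame of bay2 between -0.005 and 0.005 m and angle between jar3's own z axis and vertical below 0.1 rad) or (horizontal distance between jar3 and bay3 below 0.026 m and z of jar3 in the frame of bay3 between -0.005 and 0.005 m and angle between jar3's own z axis and vertical below 0.1 rad)) and ((horizontal distance between jar4 and bay0 below 0.026 m and z of jar4 in the frame of bay0 between -0.005 and 0.005 m and angle between jar4's own z axis and vertical below 0.1 rad) or (horizontal distance between jar4 and bay1 below 0.026 m and z of jar4 in the frame of bay1 between -0.005 and 0.005 m and angle between jar4's own z axis and vertical below 0.1 rad) or (horizontal distance between jar4 and bay2 below 0.026 m and z of jar4 in the frame of bay2 between -0.005 and 0.005 m and angle between jar4's own z axis and vertical below 0.1 rad) or (horizontal distance between jar4 and bay3 below 0.026 m and z of jar4 in the frame of bay3 between -0.005 and 0.005 m and angle between jar4's own z axis and vertical below 0.1 rad)) and value of joint clamp below 0.04 rad and value of joint start below 0.002 m and linear speed of each of bottle0, bottle1, bottle2, bottle3, jar0, jar1, jar2, jar3, jar4 below 0.02 m/s); the robot touches nothing.
It fails at once if the start button is pressed while the frame is not held down (value of joint start above 0.004 m and value of joint clamp above 0.1 rad).
It fails at once if a tall bottle is tipped over (angle between any of bottle0, bottle1, bottle2, bottle3's own z axis and vertical above 0.8 rad).
It fails at once if a bystander is moved more than 60 mm or knocked over (distance of any of beaker, washbottle, mortar, screwdriver from where it was at the start of the episode above 0.06 m or angle between any of beaker, washbottle, mortar's own z axis and vertical above 0.6 rad).
Of bottle0, bottle1, bottle2, bottle3 only 2 to 3 are there at a start; the rules pass over those that are not, and their reading is None.
Of jar0, jar1, jar2, jar3, jar4 only 3 to 4 are there at a start; the rules pass over those that are not, and their reading is None.
At some moment in a run one of jar0, jar1, jar2, jar3, jar4 may be knocked a few centimetres aside while the robot is not near it.
It also fails if it takes over 210 s, if anything falls off the work surface, if the arm or the gripper's body presses on something with over 40 N, if the wrist force passes 120 N, or if a joint passes its speed limit or range.

ROBOT

A 7-joint arm with a two-finger parallel gripper is mounted at the origin on the work surface. World frame = base frame: x ahead of the robot, y to its left, z up, the work surface at z = 0. Lengths are in m, angles in rad, forces in N, time in s.
With the tool pointing down it reaches from about 0.425 to 0.95 m from the base axis. Payload 4.7 kg.
Tool frame: the origin (TCP) lies midway between the tips of the shut fingers; the grasp point (between the pads) lies 19 mm behind it (env.pinch_z is the distance from the TCP to the grasp point, in m); z points along the fingers, y is the line along which they close (so a half turn about z gives the same grasp; the last joint's range is limited). The gripper opens to 87 mm and grips with 3 to 60 N. Pads are 19 mm wide; open, the fingers measure 117 mm over their backs; the gripper's body (75 mm by 190 mm) begins 51 mm behind the grasp point.
Start: joints at [1.129, 0.469, -0.049, 1.532, 0.024, 1.141, -0.082], TCP at [0.271, -0.618, 0.223] pointing down, gripper open.
Joint ranges: [-2.59, 2.59], [-0.33, 1.99], [-1.39, 1.29], [0.1, 2.45], [-1.04, 4.18], [0.21, 1.99], [-2.66, 2.66]. Speed limits (rad/s): [2.57, 2.57, 3.14, 3.14, 3.14, 3.14, 3.14].

INTERFACE

Orientations are given as [roll, pitch, yaw] about the fixed x, y, z axes, in that order (R = Rz(yaw) Ry(pitch) Rx(roll)).
In Python, from workcell import env gives the robot as it stands.
- The arm moves only by the shell command python3 -m crank 'ROWS' [FORCE]. ROWS is JSON, a list of rows, each a list of 3 entries, a list of its own where there are three numbers: the shift along the world's x, y, z in mm, then the turn about the world's z in rad, then the opening, from 0 (shut) to 1 (fully open). In form: [[[tx, ty, tz], spin, fingers], ...]. A call has 1 to 5 rows; each row is the pose to reach, as a shift and turn from the pose commanded when the call began; what a row does not reach only later rows make up. A row lasts 1/10 s, in which the tool goes at most 50 mm and 8.59 degrees, less where a joint would pass 70% of its speed; a pose out of reach is approached as far as the arm can. A call with a gripper value outside its range is refused whole. The fingers move at their own pace and stop on an object; FORCE is the grip in N (left out, the last holds). Time passes only in rows, so rows that repeat a pose let the fingers close. It gives the time, the measured TCP pose, the force, the opening and the grip force at its end, in the units of the state.
- env.get_state(): the state, without advancing time (a new reading comes with each control period).
- env.snapshot(name): name is "scene" or "top" or "wrist"; returns a dict with "color" (400x640x3 uint8, blue, green, red), "range_z" (400x640 float32, m along the optical axis (not along the pixel's ray), 0 where there is no reading), "camera_matrix" (3x3 intrinsics, pixels), "xyz" and "orientation" of the camera in the world; the wrist camera has in their place "tool_from_camera" (4x4, takes a point from camera to tool coordinates, whose origin is the TCP and whose axes are the flange's). Camera axes: x right, y down, z forward; pixel columns grow to the right and rows downward; lengths in m; the calibration is good to about 2 mm. The wrist camera is an equidistant fisheye: a pixel r from the principal point sees the ray r / f radians off the axis. A picture is of the moment at which its call begins: read the wrist's pose just before it.
- env.sign_off(): hands the job in; it is judged then, once.
The state is a dict: "time": time; "qpos": joint angles; "joint_velocities": joint speeds; "joint_torque": joint torques, N m; "position": TCP position; "tool_rot": TCP orientation; "ft_force": force on the tool from outside, world axes, zero at the start; "wrist_torque": the same for the moment, N m; "width": finger opening in m; "grip_force": force on a finger pad.
Only numpy, scipy, OpenCV 4.12 (cv2) and the standard library are available. Lean on these libraries where they do the work, as an engineer would, in place of code of your own. Each camera call takes 0.05 s, during which the arm holds its last target. There are 200 camera calls.

## Working session

There is one attempt and no reset: what is moved stays moved. The work goes in short steps, Python scripts to look and compute and a shell command to move; the robot and the scene stay as the last step left them, time stands still between calls to the robot, and variables do not carry over. Pictures are saved under pics/ and viewed, at most 14 in all, crops included, and the job is handed in when it is done.

```bash
mkdir -p pics; ls; cat > h.py <<'E'
import numpy as np, cv2
from workcell import env
from scipy.spatial.transform import Rotation as R
def cloud(s):
    z=s["range_z"]; K=np.array(s["camera_matrix"]); v,u=np.indices(z.shape)
    P=np.stack([(u-K[0,2])/K[0,0]*z,(v-K[1,2])/K[1,1]*z,z],-1)
    o=np.array(s["orientation"]); M=o if o.shape==(3,3) else R.from_euler('xyz',o).as_matrix()
    W=P@M.T+np.array(s["xyz"]); W[z==0]=np.nan
    return W
E
python3 - <<'E'
from h import *
for n in("scene","top"):
    s=env.snapshot(n); cv2.imwrite(f"pics/{n}0.png",s["color"]); np.savez(f"{n}0.npz",W=cloud(s),c=s["color"])
    print(n,s["xyz"],s["orientation"],s["camera_matrix"])
st=env.get_state(); print(st)
E
```

```text
pics
scene [1.08551536 0.63272046 0.95719877] [-2.33024652  0.01344494  2.41316054] [[402.01980463   0.         311.01939377]
 [  0.         402.01980463 199.14917385]
 [  0.           0.           1.        ]]
top [ 0.34294028 -0.0381597   1.52325283] [-2.99853394  0.01748925 -1.58294053] [[386.85210161   0.         324.63508875]
 [  0.         386.85210161 206.15752128]
 [  0.           0.           1.        ]]
{'time': 0.1, 'qpos': array([ 1.12910248,  0.4693856 , -0.04857916,  1.53356387,  0.0241033 ,
        1.14100538, -0.08229188]), 'joint_velocities': array([ 0.00021639, -0.00171023,  0.00078635, -0.0017716 , -0.00085979,
        0.00088336, -0.00079048]), 'joint_torque': array([ 1.43819598e-03, -5.09168994e+01, -8.09804373e-02, -2.36829847e+01,
       -6.15433347e-02,  3.44519096e-02,  3.57302906e-05]), 'position': array([ 0.27057706, -0.61780955,  0.22159209]), 'tool_rot': array([-3.13981753e+00,  7.17459114e-05,  4.12818101e-01]), 'ft_force': array([0.1995157 , 0.95157134, 0.67463949]), 'wrist_torque': array([0.01283747, 0.03802605, 0.04500182]), 'grip_force': 0.0, 'width': 0.08717162939706938}
```

View pics/scene0.png

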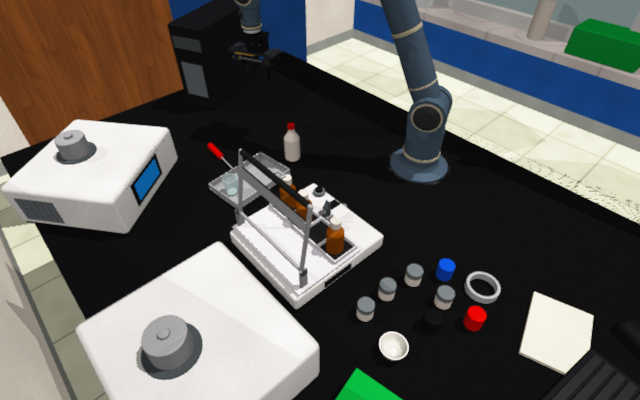

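View pics/top0.png

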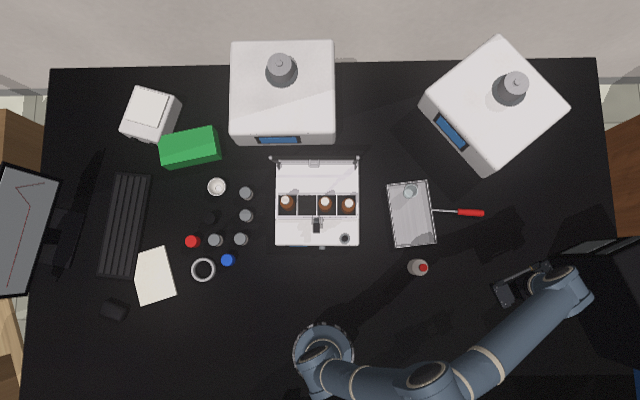

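Scene and top views: bottles stand in bays 0 (top 288,203), 2 (325,203) and 3 (348,205); bay 1 is empty. Candidates for white jars with grey caps are top (246,193), (246,215), (241,239) and (215,240). Look-alikes to reject: black (209,216), blue (227,260), red (192,242), tape ring (203,270), mortar (216,186). Next I measure and check one close crop.

```bash
python3 - <<'E'
from h import *
d=np.load("top0.npz"); W=d["W"]; c=d["c"]
crop=cv2.resize(c[160:290,150:450],None,fx=2.6,fy=2.6,interpolation=cv2.INTER_CUBIC); cv2.imwrite("pics/crop0.png",crop)
def blob(u,v,r,zlo,zhi):
    w=W[v-r:v+r+1,u-r:u+r+1].reshape(-1,3); w=w[(w[:,2]>zlo)&(w[:,2]<zhi)]
    return len(w),np.round(np.nanmedian(w,0),4),np.round((w.min(0)+w.max(0))/2,4) if len(w) else 0,np.round(np.ptp(w,0),3) if len(w) else 0
for n,u,v in[("j",246,193),("j",246,215),("j",241,239),("j",215,240),("blk",209,216),("blue",227,260),("red",192,242)]: print(n,u,v,*blob(u,v,11,.04,.06))
for n,u,v in[("b0",288,203),("b2",325,203),("b3",348,205)]: print(n,*blob(u,v,11,.18,.2))
print("start",*blob(345,238,7,.075,.095))
print("shakertop",*blob(317,203,48,.055,.068))
print("bar",*blob(317,165,48,.30,.36))
print("tray",*blob(411,213,36,.02,.035))
print("beaker",*blob(409,192,12,.05,.08)); print("wash",*blob(418,268,12,.1,.16)); print("mortar",*blob(216,186,12,.03,.04))
E
```

```text
j 246 193 115 [0.6121 0.2942 0.0507] [0.6139 0.2953 0.0492] [0.045 0.044 0.016]
j 246 215 113 [0.5253 0.2931 0.0495] [0.5242 0.2934 0.0485] [0.043 0.044 0.016]
j 241 239 116 [0.4342 0.3116 0.0498] [0.4357 0.3117 0.05  ] [0.043 0.044 0.017]
j 215 240 118 [0.4314 0.4107 0.0494] [0.4332 0.412  0.0498] [0.043 0.043 0.016]
blk 209 216 115 [0.5156 0.4307 0.0502] [0.5144 0.4317 0.0492] [0.043 0.045 0.016]
blue 227 260 116 [0.3549 0.3612 0.0496] [0.355  0.3606 0.0487] [0.045 0.042 0.014]
red 192 242 116 [0.4283 0.4991 0.0498] [0.4267 0.4996 0.0493] [0.042 0.045 0.017]
b0 58 [0.5596 0.1217 0.1894] [0.5601 0.1217 0.1884] [0.028 0.027 0.015]
b2 56 [ 0.5532 -0.0153  0.1895] [ 0.5536 -0.0169  0.1901] [0.029 0.025 0.014]
b3 61 [ 0.5449 -0.0989  0.1901] [ 0.5454 -0.1004  0.1882] [0.029 0.025 0.015]
start 55 [ 0.427  -0.0858  0.082 ] [ 0.4288 -0.0862  0.0842] [0.034 0.038 0.018]
shakertop 2036 [0.4575 0.0264 0.0618] [0.5638 0.0147 0.0615] [0.337 0.321 0.013]
bar 481 [0.6667 0.0126 0.3402] [0.6596 0.0126 0.3263] [0.035 0.285 0.041]
tray 296 [ 0.5485 -0.3553  0.0271] [ 0.5265 -0.3739  0.0275] [0.261 0.234 0.015]
beaker 61 [ 0.6105 -0.3504  0.065 ] [ 0.6063 -0.3432  0.0628] [0.048 0.05  0.026]
wash 158 [ 0.3211 -0.3514  0.1139] [ 0.3208 -0.3575  0.1286] [0.05  0.052 0.057]
mortar 67 [0.6517 0.4178 0.0348] [0.6415 0.4132 0.0349] [0.068 0.067 0.01 ]
```

View pics/crop0.png

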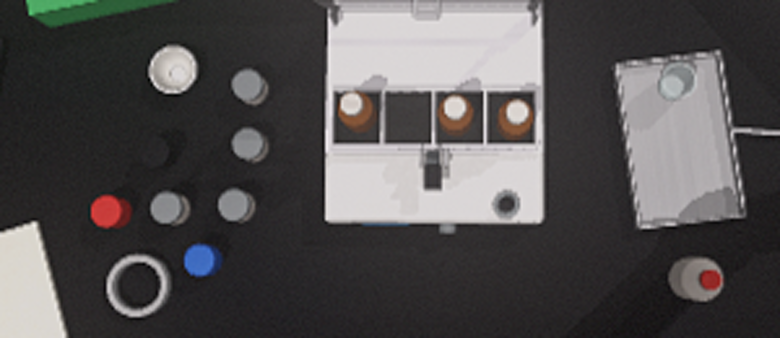

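The crop confirms it: four grey-capped white jars; the black, blue and red ones are rejected. Next I fit shaker and tray poses.

```bash
python3 - <<'E'
from h import *
W=np.load("top0.npz")["W"]; c=np.load("top0.npz")["c"].astype(int)
def rect(w):
    r=cv2.minAreaRect((w[:,:2]*1000).astype(np.float32)); return [np.round(x,2) for x in r]
u0,u1,v0,v1=262,372,140,262
w=W[v0:v1,u0:u1].reshape(-1,3); m=(w[:,2]>.055)&(w[:,2]<.068); print("shaker",rect(w[m]))
w=W[170:255,380:442].reshape(-1,3); m=(w[:,2]>.019)&(w[:,2]<.034)&(w[:,1]<-.25); 
q=w[m]; print("tray",len(q),rect(q)); 
# black-pixels (bay floors)
V=W[188:222,270:365]; C=c[188:222,270:365]; m=(C.max(-1)<70)&(V[...,2]>.065)&(V[...,2]<.085)
n,l,st,ce=cv2.connectedComponentsWithStats(m.astype(np.uint8),connectivity=4)
for i in range(1,n):
    if st[i,4]>20: q=V[l==i]; print("bay",st[i],q.min(0).round(3),q.max(0).round(3),np.median(q,0).round(3))
# bar: highest
w=W[150:190,255:375].reshape(-1,3); m=(w[:,2]>.325)&(w[:,2]<.36); q=w[m]; print("bar",q.min(0),q.max(0)); print(np.polyfit(q[:,1],q[:,0],1))
# button black
V=W[228:250,335:356]; C=c[228:250,335:356]; m=(V[...,2]>.07)&(V[...,2]<.1); q=V[m]; print("btn",(q.min(0)+q.max(0))/2,np.ptp(q,0)); k=m&(C.max(-1)<60); print(np.mean(V[k],0),k.sum())
E
```

```text
shaker [array([603.  ,  37.11]), array([417.47, 369.46]), np.float64(1.36)]
tray 300 [array([ 525.83, -349.34]), array([250.15, 162.  ]), np.float64(5.87)]
bay [  9   8  17  19 135] [0.523 0.096 0.068] [0.594 0.158 0.084] [0.538 0.127 0.076]
bay [ 29   8  17  19 319] [0.522 0.021 0.065] [0.593 0.082 0.084] [0.557 0.051 0.076]
bay [ 48   8  18  19 139] [ 0.521 -0.055  0.067] [0.591 0.01  0.083] [ 0.54  -0.043  0.076]
bay [ 68   8  17  19 134] [ 0.52  -0.128  0.068] [ 0.59  -0.065  0.082] [ 0.563 -0.078  0.076]
bar [ 0.64232102 -0.12995311  0.32708131] [0.67693093 0.1585308  0.34704331]
[0.016509   0.66589854]
btn [ 0.43801957 -0.09254396  0.08176575] [0.05230311 0.07163952 0.02325568]
[ 0.432382   -0.08933879  0.08463887] 11
```

```bash
python3 -m crank '[[[20,40,12],-0.1,0.6],[[42,80,24],-0.2,0.6],[[63,120,36],-0.3,0.6],[[84,160,48],-0.4,0.6],[[105,200,48],-0.413,0.6]]' 20; python3 -m crank '[[[21,40,0],0,0.6],[[42,80,0],0,0.6],[[63,120,0],0,0.6],[[84,160,0],0,0.6],[[105,200,0],0,0.6]]'; python3 -m crank '[[[21,40,0],0,0.6],[[42,80,0],0,0.6],[[64,118,0],0,0.6],[[64,118,0],0,0.6],[[64,118,0],0,0.6]]'
```

```text
time: 0.6
position: [0.377, -0.4171, 0.2721]
tool_rot: [3.139, -0.002, -0.002]
ft_force: [1.1, 0.0, 0.1]
width: 0.0566
grip_force: 0.0
time: 1.1
position: [0.4811, -0.2165, 0.2704]
tool_rot: [3.141, 0.0, -0.0]
ft_force: [0.6, 0.5, -0.2]
width: 0.0521
grip_force: 0.0
time: 1.6
position: [0.5448, -0.0992, 0.27]
tool_rot: [-3.142, 0.001, 0.003]
ft_force: [-0.4, -0.8, -0.7]
width: 0.052
grip_force: 0.0
```

```bash
python3 -m crank '[[[0,0,-35],0,0.6],[[0,0,-70],0,0.6],[[0,0,-92],0,0.6],[[0,0,-103],0,0.6],[[0,0,-103],0,0.6]]'; python3 -m crank '[[[0,0,0],0,0],[[0,0,0],0,0],[[0,0,0],0,0],[[0,0,0],0,0],[[0,0,0],0,0]]' 20; python3 -m crank '[[[0,0,0],0,0],[[0,0,10],0,0],[[0,0,25],0,0],[[0,0,40],0,0],[[0,0,55],0,0]]'
```

```text
time: 2.1
position: [0.5435, -0.1016, 0.1662]
tool_rot: [3.141, 0.003, -0.002]
ft_force: [0.2, 0.1, 0.5]
width: 0.0521
grip_force: 0.0
time: 2.6
position: [0.5454, -0.1003, 0.1685]
tool_rot: [3.141, -0.002, -0.0]
ft_force: [-1.2, 1.0, 4.1]
width: 0.0294
grip_force: 20.1
time: 3.1
position: [0.5443, -0.1002, 0.223]
tool_rot: [-3.141, 0.001, -0.0]
ft_force: [-0.2, -0.6, -1.7]
width: 0.0292
grip_force: 20.1
```

```bash
python3 -m crank '[[[-1,-15,0],0,0],[[-4,-50,0],0,0],[[-7,-90,0],0,0],[[-10,-130,0],0,0],[[-12,-170,0],0,0]]'; python3 -m crank '[[[-4,-40,0],0,0],[[-6,-70,0],0,0],[[-6,-79,0],0,0],[[-6,-79,0],0,0],[[-6,-79,-20],0,0]]';  python3 -m crank '[[[0,0,-35],0,0],[[0,0,-70],0,0],[[0,0,-92],0,0],[[0,0,-100],0,0],[[0,0,-104],0,0]]'
```

```text
time: 3.6
position: [0.5312, -0.2731, 0.2215]
tool_rot: [3.141, 0.002, -0.001]
ft_force: [0.8, -0.5, -1.8]
width: 0.0297
grip_force: 20.1
time: 4.1
position: [0.5286, -0.349, 0.2045]
tool_rot: [3.14, -0.005, 0.001]
ft_force: [0.6, 0.0, -2.1]
width: 0.0295
grip_force: 20.1
time: 4.6
position: [0.527, -0.3477, 0.0979]
tool_rot: [-3.14, 0.001, 0.002]
ft_force: [-1.4, 0.8, -0.8]
width: 0.0294
grip_force: 20.1
```

```bash
python3 -m crank '[[[0,0,-1],0,0],[[0,0,-2],0,0],[[0,0,-2],0,0.35],[[0,0,-2],0,0.6],[[0,0,-2],0,0.6]]'; python3 -m crank '[[[0,0,0],0,0.6],[[0,0,20],0,0.6],[[0,0,60],0,0.6],[[0,0,110],0,0.6],[[0,0,160],0,0.6]]'
```

```text
time: 5.1
position: [0.5273, -0.3497, 0.0975]
tool_rot: [3.141, -0.001, -0.0]
ft_force: [-0.6, 0.3, -0.0]
width: 0.0395
grip_force: 0.0
time: 5.6
position: [0.5265, -0.3491, 0.2582]
tool_rot: [-3.141, 0.001, -0.0]
ft_force: [0.5, -0.2, 0.1]
width: 0.0523
grip_force: 0.0
```

```bash
python3 -m crank '[[[4,45,5],0,0.6],[[8,90,10],0,0.6],[[12,135,10],0,0.6],[[16,180,10],0,0.6],[[20,225,10],0,0.6]]'; python3 -m crank '[[[4,45,0],0,0.6],[[6,90,0],0,0.6],[[7,108,0],0,0.6],[[7,108,0],0,0.6],[[7,108,0],0,0.6]]'; python3 -m crank '[[[0,0,-35],0,0.6],[[0,0,-70],0,0.6],[[0,0,-90],0,0.6],[[0,0,-99],0,0.6],[[0,0,-99],0,0.6]]'; python3 -m crank '[[[0,0,0],0,0],[[0,0,0],0,0],[[0,0,0],0,0],[[0,0,0],0,0],[[0,0,0],0,0]]' 20; python3 -m crank '[[[0,0,0],0,0],[[0,0,10],0,0],[[0,0,25],0,0],[[0,0,40],0,0],[[0,0,55],0,0]]'
```

```text
time: 6.1
position: [0.5467, -0.1226, 0.2671]
tool_rot: [3.141, -0.001, -0.0]
ft_force: [0.5, -0.5, -0.4]
width: 0.052
grip_force: 0.0
time: 6.6
position: [0.5538, -0.017, 0.2666]
tool_rot: [3.141, -0.0, -0.0]
ft_force: [0.6, -0.3, -0.0]
width: 0.0525
grip_force: 0.0
time: 7.1
position: [0.5533, -0.0181, 0.1666]
tool_rot: [3.141, 0.002, -0.003]
ft_force: [-0.5, -0.5, -0.2]
width: 0.052
grip_force: 0.0
time: 7.6
position: [0.5544, -0.0164, 0.1684]
tool_rot: [3.141, -0.002, -0.0]
ft_force: [0.2, 0.0, 3.4]
width: 0.0294
grip_force: 20.0
time: 8.1
position: [0.5533, -0.0161, 0.223]
tool_rot: [-3.141, 0.001, 0.0]
ft_force: [-0.2, -0.5, -1.2]
width: 0.0297
grip_force: 20.0
```

```bash
python3 -m crank '[[[-4,-15,10],0,0],[[-14,-50,20],0,0],[[-25,-90,20],0,0],[[-36,-130,20],0,0],[[-47,-170,20],0,0]]'; python3 -m crank '[[[-12,-45,0],0,0],[[-23,-90,0],0,0],[[-34,-130,0],0,0],[[-45,-170,0],0,0],[[-50,-195,0],0,0]]';  python3 -m crank '[[[-1,-10,0],0,0],[[-1,-10,0],0,0],[[-1,-10,-30],0,0],[[-1,-10,-65],0,0],[[-1,-10,-95],0,0]]';  python3 -m crank '[[[0,0,-25],0,0],[[0,0,-40],0,0],[[0,0,-47],0,0],[[0,0,-50],0,0],[[0,0,-51],0,0]]'
```

```text
time: 8.6
position: [0.5059, -0.1874, 0.2428]
tool_rot: [-3.141, 0.0, 0.0]
ft_force: [0.9, -0.1, -1.9]
width: 0.0296
grip_force: 20.0
time: 9.1
position: [0.4544, -0.3848, 0.2424]
tool_rot: [3.141, 0.002, -0.004]
ft_force: [0.1, 0.4, -1.3]
width: 0.0289
grip_force: 20.0
time: 9.6
position: [0.457, -0.388, 0.1465]
tool_rot: [-3.14, -0.0, 0.004]
ft_force: [0.1, 0.1, -1.5]
width: 0.0295
grip_force: 20.0
time: 10.1
position: [0.4567, -0.3913, 0.0974]
tool_rot: [3.141, -0.001, 0.0]
ft_force: [-0.4, 0.0, -2.0]
width: 0.0289
grip_force: 20.0
```

```bash
python3 -m crank '[[[0,0,-1],0,0],[[0,0,-2],0,0],[[0,0,-2],0,0.35],[[0,0,-2],0,0.6],[[0,0,-2],0,0.6]]'; python3 -m crank '[[[0,0,0],0,0.6],[[0,0,20],0,0.6],[[0,0,60],0,0.6],[[0,0,110],0,0.6],[[0,0,160],0,0.6]]';  python3 -m crank '[[[8,45,5],0,0.6],[[17,90,10],0,0.6],[[26,135,10],0,0.6],[[35,180,10],0,0.6],[[45,225,10],0,0.6]]'; python3 -m crank '[[[8,45,0],0,0.6],[[18,90,0],0,0.6],[[27,135,0],0,0.6],[[36,180,0],0,0.6],[[45,225,0],0,0.6]]'; python3 -m crank '[[[8,40,0],0,0.6],[[14,63,0],0,0.6],[[14,63,0],0,0.6],[[14,63,0],0,0.6]]'
```

```text
time: 10.6
position: [0.456, -0.3914, 0.0949]
tool_rot: [3.141, -0.001, -0.0]
ft_force: [0.8, 0.7, -0.2]
width: 0.0399
grip_force: 0.0
time: 11.1
position: [0.4554, -0.391, 0.2559]
tool_rot: [-3.141, 0.001, -0.0]
ft_force: [1.4, -0.8, 0.4]
width: 0.0522
grip_force: 0.0
time: 11.6
position: [0.5008, -0.1645, 0.2648]
tool_rot: [3.141, -0.0, -0.001]
ft_force: [0.5, 0.3, -0.8]
width: 0.0524
grip_force: 0.0
time: 12.1
position: [0.5459, 0.0604, 0.2647]
tool_rot: [3.141, -0.0, -0.0]
ft_force: [0.6, -1.2, 0.6]
width: 0.052
grip_force: 0.0
time: 12.5
position: [0.5597, 0.1216, 0.2642]
tool_rot: [3.141, 0.001, 0.001]
ft_force: [-0.0, -0.7, -0.4]
width: 0.0525
grip_force: 0.0
```

```bash
python3 -m crank '[[[0,0,-35],0,0.6],[[0,0,-70],0,0.6],[[0,0,-90],0,0.6],[[0,0,-97],0,0.6],[[0,0,-97],0,0.6]]'; python3 -m crank '[[[0,0,0],0,0],[[0,0,0],0,0],[[0,0,0],0,0],[[0,0,0],0,0],[[0,0,0],0,0]]' 20; python3 -m crank '[[[0,0,0],0,0],[[0,0,15],0,0],[[0,0,35],0,0],[[0,0,55],0,0],[[0,0,75],0,0]]'; python3 -m crank '[[[-4,-15,0],0,0],[[-14,-50,0],0,0],[[-25,-90,0],0,0],[[-36,-130,0],0,0],[[-47,-170,0],0,0]]'; python3 -m crank '[[[-10,-40,0],0,0],[[-20,-80,0],0,0],[[-30,-120,0],0,0],[[-40,-160,0],0,0],[[-50,-200,0],0,0]]'; python3 -m crank '[[[-9,-35,0],0,0],[[-14,-65,0],0,0],[[-15,-74,0],0,0],[[-15,-74,0],0,0],[[-15,-74,-30],0,0]]'
```

```text
time: 13.0
position: [0.5596, 0.1201, 0.167]
tool_rot: [3.141, 0.002, -0.002]
ft_force: [0.0, 0.4, -0.0]
width: 0.052
grip_force: 0.0
time: 13.5
position: [0.5603, 0.1221, 0.1684]
tool_rot: [-3.141, -0.002, 0.0]
ft_force: [0.8, 0.5, 2.6]
width: 0.0294
grip_force: 20.0
time: 14.0
position: [0.5594, 0.1215, 0.2436]
tool_rot: [3.141, 0.001, -0.0]
ft_force: [0.4, 0.1, -1.6]
width: 0.0293
grip_force: 20.0
time: 14.5
position: [0.5107, -0.0511, 0.2415]
tool_rot: [3.141, 0.002, -0.001]
ft_force: [1.5, 0.1, -0.6]
width: 0.0296
grip_force: 20.0
time: 15.0
position: [0.4603, -0.2506, 0.2416]
tool_rot: [-3.141, 0.002, -0.001]
ft_force: [0.6, 0.5, -1.1]
width: 0.0295
grip_force: 20.0
time: 15.5
position: [0.4503, -0.3226, 0.2154]
tool_rot: [3.138, -0.007, 0.0]
ft_force: [1.2, 0.3, -1.7]
width: 0.0291
grip_force: 20.0
```

```bash
python3 -m crank '[[[0,0,-35],0,0],[[0,0,-70],0,0],[[0,0,-100],0,0],[[0,0,-110],0,0],[[0,0,-115],0,0]]'; python3 -m crank '[[[0,0,-1],0,0],[[0,0,-2],0,0],[[0,0,-2],0,0],[[0,0,-2],0,0.35],[[0,0,-2],0,0.55]]'; python3 -m crank '[[[0,0,0],0,0.55],[[0,0,20],0,0.6],[[0,0,60],0,0.6],[[0,0,110],0,0.6],[[0,0,150],0,0.6]]'; python3 -m crank '[[[8,45,0],0,0.8],[[17,90,0],0,0.8],[[26,135,0],0,0.8],[[35,180,0],0,0.8],[[45,225,0],0,0.8]]'
python3 - <<'E'
from h import *
s=env.snapshot("top"); W=cloud(s); c=s["color"]; np.savez("top1.npz",W=W,c=c)
s2=env.snapshot("scene"); cv2.imwrite("pics/both1.png",np.hstack([cv2.resize(c[160:290,150:450],(400,173)),cv2.resize(s2["color"][120:350,190:500],(400,297))[:173]]) )
a=cv2.resize(c[150:290,150:450],(600,280)); b=cv2.resize(s2["color"][130:340,190:520],(600,300))[:290]; cv2.imwrite("pics/both1.png",np.vstack([a,b]))
E
```

```text
time: 16.0
position: [0.4477, -0.3207, 0.0968]
tool_rot: [-3.14, 0.001, 0.002]
ft_force: [0.1, 0.8, -1.1]
width: 0.0298
grip_force: 20.0
time: 16.5
position: [0.4484, -0.3226, 0.0964]
tool_rot: [3.141, -0.002, -0.0]
ft_force: [0.8, -0.3, 0.6]
width: 0.0335
grip_force: 0.0
time: 17.0
position: [0.4482, -0.3225, 0.2484]
tool_rot: [3.14, -0.002, -0.0]
ft_force: [1.2, -0.6, 0.1]
width: 0.0521
grip_force: 0.0
time: 17.5
position: [0.4929, -0.0956, 0.2461]
tool_rot: [3.141, -0.001, -0.001]
ft_force: [1.3, -0.8, -0.7]
width: 0.0691
grip_force: 0.0
```

View pics/both1.png

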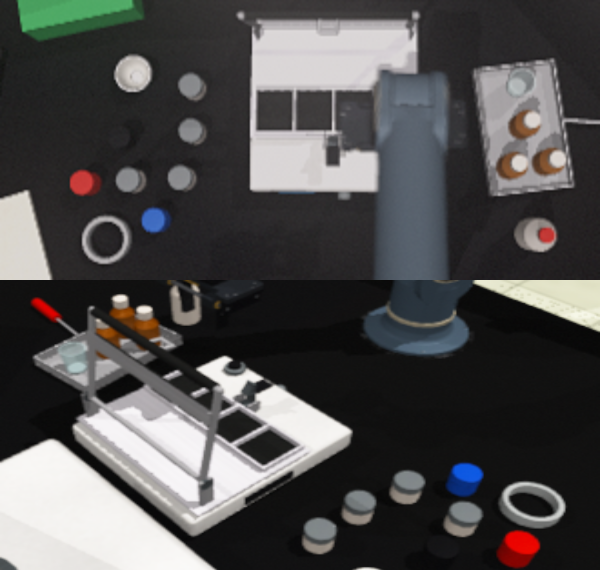

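Three bottles stand in the tray (crop 525,123; 513,163; 550,160), beaker still in place, and the four jars have not moved. Jars next.

```bash
cat > jars.py <<'E'
from h import *
s=env.snapshot("top"); W=cloud(s); C=s["color"].astype(int)
m=(W[...,2]>.04)&(W[...,2]<.06)&(W[...,1]>.2)&(W[...,1]<.6)&(W[...,0]<.75)&(np.ptp(C,-1)<40)&(C.min(-1)>75)
m=cv2.morphologyEx(m.astype(np.uint8),cv2.MORPH_OPEN,np.ones((3,3)))
n,l,st,ce=cv2.connectedComponentsWithStats(m)
for i in range(1,n):
    if st[i,4]>40:
        q=W[l==i]; print("jar?",st[i,4],((q.min(0)+q.max(0))/2).round(4),np.median(q,0).round(4))
p=env.get_state(); print(p["time"],p["position"].round(4))
E
python3 -m crank '[[[6,48,0],0,0.9],[[10,96,0],0,0.9],[[14,144,0],0,0.9],[[18,192,0],0,0.9],[[20,240,0],0,0.9]]'; python3 -m crank '[[[4,48,0],0,0.9],[[8,96,0],0,0.9],[[12,140,0],0,0.9],[[12,149,0],0,0.9],[[12,149,0],0,0.9]]'; python3 jars.py
```

```text
time: 18.1
position: [0.5132, 0.1439, 0.246]
tool_rot: [3.141, -0.001, -0.001]
ft_force: [0.9, -0.3, 0.3]
width: 0.0784
grip_force: 0.0
time: 18.6
position: [0.5243, 0.2933, 0.2453]
tool_rot: [-3.141, 0.001, 0.003]
ft_force: [0.8, -0.4, -0.4]
width: 0.0781
grip_force: 0.0
jar? 78 [0.4314 0.415  0.0504] [0.4277 0.4176 0.0494]
18.65 [0.525  0.291  0.2453]
```

```bash
python3 -m crank '[[[0,0,-45],0,0.9],[[0,0,-90],0,0.9],[[0,0,-135],0,0.9],[[0,0,-175],0,0.9],[[0,0,-205],0,0.9]]'; python3 -m crank '[[[0,0,-15],0,0.9],[[0,0,-21],0,0.9],[[0,0,-21],0,0.9],[[0,0,-21],0,0.4],[[0,0,-21],0,0.2]]' 15; python3 -m crank '[[[0,0,0],0,0.2],[[0,0,0],0,0.2],[[0,0,0],0,0.2],[[0,0,5],0,0.2],[[0,0,20],0,0.2]]'
```

```text
time: 19.15
position: [0.5249, 0.2873, 0.0381]
tool_rot: [3.138, 0.002, -0.004]
ft_force: [-0.0, -0.4, 0.8]
width: 0.0784
grip_force: 0.0
time: 19.65
position: [0.5259, 0.2922, 0.0213]
tool_rot: [-3.14, -0.003, -0.0]
ft_force: [0.9, -0.8, 0.9]
width: 0.069
grip_force: 0.0
time: 20.15
position: [0.5237, 0.2909, 0.0389]
tool_rot: [3.14, 0.003, -0.0]
ft_force: [0.2, -1.0, -0.4]
width: 0.046
grip_force: 15.0
```

```bash
python3 -m crank '[[[0,0,30],0,0.2],[[0,0,65],0,0.2],[[0,0,100],0,0.2],[[2,-20,120],0,0.2],[[4,-55,120],0,0.2]]'; python3 -m crank '[[[2,-40,0],0,0.2],[[4,-80,0],0,0.2],[[7,-120,0],0,0.2],[[9,-160,0],0,0.2],[[11,-200,0],0,0.2]]'; python3 -m crank '[[[2,-40,0],0,0.2],[[4,-80,0],0,0.2],[[6,-115,0],0,0.2],[[7,-133,0],0,0.2],[[7,-133,0],0,0.2]]'; python3 -m crank '[[[0,0,-20],0,0.2],[[0,0,-40],0,0.2],[[0,0,-54],0,0.2],[[0,0,-59],0,0.2],[[0,0,-59],0,0.2]]'
```

```text
time: 20.65
position: [0.5303, 0.2408, 0.1648]
tool_rot: [-3.136, -0.008, 0.005]
ft_force: [0.4, 0.5, -2.2]
width: 0.0455
grip_force: 15.0
time: 21.15
position: [0.5398, 0.0352, 0.1608]
tool_rot: [3.141, -0.001, 0.0]
ft_force: [0.6, 0.8, 0.5]
width: 0.0456
grip_force: 15.0
time: 21.65
position: [0.5467, -0.1002, 0.1604]
tool_rot: [3.14, -0.001, -0.006]
ft_force: [0.5, 0.3, 0.4]
width: 0.046
grip_force: 15.0
time: 22.15
position: [0.5466, -0.0955, 0.1003]
tool_rot: [-3.141, 0.001, 0.001]
ft_force: [-0.3, 0.1, -1.8]
width: 0.0456
grip_force: 15.0
```

```bash
python3 -m crank '[[[0,0,-2],0,0.2],[[0,0,-3],0,0.2],[[0,0,-4],0,0.2],[[0,0,-4],0,0.2],[[0,0,-4],0,0.2]]'
```

```text
time: 22.65
position: [0.5469, -0.0964, 0.0967]
tool_rot: [3.141, -0.0, -0.0]
ft_force: [0.4, 0.1, -1.0]
width: 0.0457
grip_force: 15.0
```

```bash
python3 -m crank '[[[0,0,-1],0,0.2],[[0,0,-1],0,0.62],[[0,0,-1],0,0.62],[[0,0,-1],0,0.62],[[0,0,-1],0,0.62]]'; python3 -m crank '[[[0,0,0],0,0.62],[[0,0,20],0,0.62],[[0,0,60],0,0.62],[[0,20,90],0,0.9],[[0,60,100],0,0.9]]'; python3 -m crank '[[[6,45,0],0,0.9],[[12,90,0],0,0.9],[[20,135,0],0,0.9],[[30,180,0],0,0.9],[[40,225,0],0,0.9]]'; python3 -m crank '[[[8,45,0],0,0.9],[[18,90,0],0,0.9],[[24,105,0],0,0.9],[[25,105,-30],0,0.9],[[25,105,-60],0,0.9]]'; python3 jars.py
```

```text
time: 23.15
position: [0.5468, -0.0963, 0.0955]
tool_rot: [3.142, 0.0, -0.0]
ft_force: [-0.9, 0.3, -0.3]
width: 0.0539
grip_force: 0.0
time: 23.65
position: [0.549, -0.0393, 0.1989]
tool_rot: [3.139, -0.006, -0.007]
ft_force: [0.7, 0.3, -0.6]
width: 0.0629
grip_force: 0.0
time: 24.15
position: [0.587, 0.1903, 0.1956]
tool_rot: [3.141, -0.0, -0.0]
ft_force: [0.6, 0.4, -0.0]
width: 0.0779
grip_force: 0.0
time: 24.65
position: [0.6123, 0.2953, 0.1355]
tool_rot: [-3.14, -0.002, 0.001]
ft_force: [-0.1, -0.8, -0.0]
width: 0.0782
grip_force: 0.0
jar? 113 [0.4356 0.3124 0.0489] [0.4371 0.3117 0.0501]
jar? 114 [0.4331 0.4124 0.0487] [0.4331 0.4119 0.0494]
24.7 [0.6091 0.2923 0.1289]
```

```bash
python3 -m crank '[[[0,0,-30],0,0.9],[[0,1,-65],0,0.9],[[0,1,-95],0,0.9],[[0,1,-110],0,0.9],[[0,1,-115],0,0.9]]'; python3 -m crank '[[[0,0,0],0,0.9],[[0,0,0],0,0.6],[[0,0,0],0,0.2],[[0,0,0],0,0.2],[[0,0,0],0,0.2]]' 15; python3 -m crank '[[[0,0,0],0,0.2],[[0,0,0],0,0.2],[[0,0,5],0,0.2],[[0,0,30],0,0.2],[[0,0,65],0,0.2]]'
```

```text
time: 25.2
position: [0.6112, 0.2941, 0.0192]
tool_rot: [3.14, 0.002, -0.0]
ft_force: [-0.7, -0.4, 0.2]
width: 0.0785
grip_force: 0.0
time: 25.7
position: [0.6122, 0.2948, 0.0213]
tool_rot: [-3.141, -0.001, -0.0]
ft_force: [0.6, -0.1, -0.4]
width: 0.0544
grip_force: 0.0
time: 26.2
position: [0.6101, 0.2936, 0.0839]
tool_rot: [3.139, 0.005, 0.0]
ft_force: [1.0, -0.3, -0.9]
width: 0.0458
grip_force: 15.0
```

```bash
python3 -m crank '[[[0,0,35],0,0.2],[[-4,-20,65],0,0.2],[[-10,-55,75],0,0.2],[[-17,-95,75],0,0.2],[[-23,-135,75],0,0.2]]'; python3 -m crank '[[[-6,-40,0],0,0.2],[[-12,-80,0],0,0.2],[[-18,-120,0],0,0.2],[[-23,-155,0],0,0.2],[[-26,-182,0],0,0.2]]'; python3 -m crank '[[[0,0,0],0,0.2],[[0,0,-15],0,0.2],[[0,0,-35],0,0.2],[[0,0,-52],0,0.2],[[0,0,-59],0,0.2]]'; python3 -m crank '[[[0,0,-2],0,0.2],[[0,0,-4],0,0.2],[[0,0,-5],0,0.2],[[0,0,-5],0,0.2],[[0,0,-5],0,0.2]]'
```

```text
time: 26.7
position: [0.5883, 0.1586, 0.1612]
tool_rot: [3.141, -0.001, 0.001]
ft_force: [0.4, -0.0, -1.6]
width: 0.0458
grip_force: 15.0
time: 27.2
position: [0.5618, -0.0253, 0.1605]
tool_rot: [3.14, 0.001, -0.003]
ft_force: [0.2, -0.4, -1.8]
width: 0.0454
grip_force: 15.0
time: 27.7
position: [0.5612, -0.0203, 0.099]
tool_rot: [-3.141, 0.004, 0.003]
ft_force: [-0.9, 0.6, -1.0]
width: 0.045
grip_force: 15.0
time: 28.2
position: [0.5632, -0.0223, 0.0971]
tool_rot: [3.141, -0.001, -0.0]
ft_force: [-0.4, 0.1, -1.1]
width: 0.0453
grip_force: 15.0
```

```bash
python3 -m crank '[[[0,0,-1],0,0.2],[[0,0,-1],0,0.2],[[0,0,-1],0,0.62],[[0,0,-1],0,0.62],[[0,0,-1],0,0.62]]'; python3 -m crank '[[[0,0,0],0,0.62],[[0,0,20],0,0.62],[[0,0,60],0,0.62],[[-6,20,90],0,0.9],[[-15,55,100],0,0.9]]'; python3 -m crank '[[[-15,42,0],0,0.9],[[-30,84,0],0,0.9],[[-46,126,0],0,0.9],[[-62,168,0],0,0.9],[[-78,210,0],0,0.9]]'; python3 -m crank '[[[-15,36,0],0,0.9],[[-30,64,0],0,0.9],[[-34,69,0],0,0.9],[[-34,69,-30],0,0.9],[[-34,69,-60],0,0.9]]'; python3 jars.py
```

```text
time: 28.7
position: [0.5629, -0.0224, 0.0956]
tool_rot: [3.141, -0.0, -0.0]
ft_force: [-1.0, -0.2, 0.3]
width: 0.0535
grip_force: 0.0
time: 29.2
position: [0.5503, 0.0308, 0.1988]
tool_rot: [3.141, -0.006, -0.006]
ft_force: [1.0, 0.8, 0.7]
width: 0.0633
grip_force: 0.0
time: 29.7
position: [0.469, 0.2441, 0.1957]
tool_rot: [3.141, -0.0, -0.0]
ft_force: [-0.4, 0.6, -0.2]
width: 0.0784
grip_force: 0.0
time: 30.2
position: [0.4367, 0.3117, 0.1355]
tool_rot: [-3.141, -0.003, -0.0]
ft_force: [0.2, -0.2, -0.4]
width: 0.0781
grip_force: 0.0
30.25 [0.4339 0.3086 0.1302]
```

```bash
python3 -m crank '[[[0,0,-30],0,0.9],[[0,1,-65],0,0.9],[[0,1,-95],0,0.9],[[0,1,-110],0,0.9],[[0,1,-115],0,0.9]]'; python3 -m crank '[[[0,0,0],0,0.9],[[0,0,0],0,0.6],[[0,0,0],0,0.2],[[0,0,0],0,0.2],[[0,0,0],0,0.2]]' 15; python3 -m crank '[[[0,0,0],0,0.2],[[0,0,0],0,0.2],[[0,0,5],0,0.2],[[0,0,30],0,0.2],[[0,0,65],0,0.2]]'
```

```text
time: 30.75
position: [0.4356, 0.3112, 0.0192]
tool_rot: [3.139, 0.002, -0.001]
ft_force: [0.3, -0.1, 0.8]
width: 0.0784
grip_force: 0.0
time: 31.25
position: [0.4362, 0.3128, 0.0212]
tool_rot: [-3.141, -0.001, -0.0]
ft_force: [-0.5, 0.1, -0.3]
width: 0.0542
grip_force: 0.0
time: 31.75
position: [0.4345, 0.3116, 0.0848]
tool_rot: [3.139, 0.004, 0.0]
ft_force: [0.0, -0.6, -0.6]
width: 0.0456
grip_force: 15.0
```

```bash
python3 -m crank '[[[0,0,35],0,0.2],[[6,-20,65],0,0.2],[[20,-50,75],0,0.2],[[36,-85,75],0,0.2],[[52,-120,75],0,0.2]]'; python3 -m crank '[[[16,-35,0],0,0.2],[[32,-70,0],0,0.2],[[48,-105,0],0,0.2],[[58,-130,0],0,0.2],[[61,-140,0],0,0.2]]'; python3 -m crank '[[[0,-1,0],0,0.2],[[0,-1,-15],0,0.2],[[0,-1,-35],0,0.2],[[0,-1,-52],0,0.2],[[0,-1,-59],0,0.2]]'; python3 -m crank '[[[0,0,-2],0,0.2],[[0,0,-4],0,0.2],[[0,0,-5],0,0.2],[[0,0,-5],0,0.2],[[0,0,-5],0,0.2]]'
```

```text
time: 32.25
position: [0.4883, 0.1917, 0.1615]
tool_rot: [-3.141, -0.001, 0.001]
ft_force: [1.0, -0.4, -0.8]
width: 0.0455
grip_force: 15.0
time: 32.75
position: [0.5496, 0.0492, 0.1604]
tool_rot: [3.14, 0.0, -0.005]
ft_force: [-0.4, 0.3, -1.6]
width: 0.0456
grip_force: 15.0
time: 33.25
position: [0.5469, 0.054, 0.1002]
tool_rot: [-3.141, 0.003, 0.003]
ft_force: [0.1, -0.4, -0.1]
width: 0.0457
grip_force: 15.0
time: 33.75
position: [0.5492, 0.0517, 0.0971]
tool_rot: [3.142, -0.001, -0.0]
ft_force: [0.6, 0.5, -0.8]
width: 0.0457
grip_force: 15.0
```

```bash
python3 -m crank '[[[0,0,-1],0,0.2],[[0,0,-1],0,0.2],[[0,0,-1],0,0.62],[[0,0,-1],0,0.62],[[0,0,-1],0,0.62]]'; python3 -m crank '[[[0,0,0],0,0.62],[[0,0,20],0,0.62],[[0,0,60],0,0.62],[[-6,20,90],0,0.9],[[-15,55,100],0,0.9]]'; python3 -m crank '[[[-13,42,0],0,0.9],[[-26,84,0],0,0.9],[[-39,126,0],0,0.9],[[-52,168,0],0,0.9],[[-52,168,0],0,0.9]]'; python3 jars.py
```

```text
time: 34.25
position: [0.5488, 0.0516, 0.0955]
tool_rot: [3.142, -0.0, -0.0]
ft_force: [-0.2, 0.1, 0.0]
width: 0.0535
grip_force: 0.0
time: 34.75
position: [0.5363, 0.1051, 0.1988]
tool_rot: [3.141, -0.006, -0.006]
ft_force: [0.6, 0.7, -0.6]
width: 0.0632
grip_force: 0.0
time: 35.25
position: [0.4783, 0.2822, 0.1962]
tool_rot: [-3.137, 0.001, 0.011]
ft_force: [-0.9, 0.5, -0.1]
width: 0.078
grip_force: 0.0
35.3 [0.4799 0.2785 0.1957]
```

```bash
python3 - <<'E'
from h import *
s=env.snapshot("top"); W=cloud(s); s2=env.snapshot("scene")
a=cv2.resize(s["color"][150:290,150:450],(600,280)); b=cv2.resize(s2["color"][130:340,190:520],(600,300)); cv2.imwrite("pics/both2.png",np.vstack([a,b])); np.savez("sc2.npz",W=cloud(s2),c=s2["color"],Wt=W,ct=s["color"])
E
```

```text
(no output)
```

View pics/both2.png

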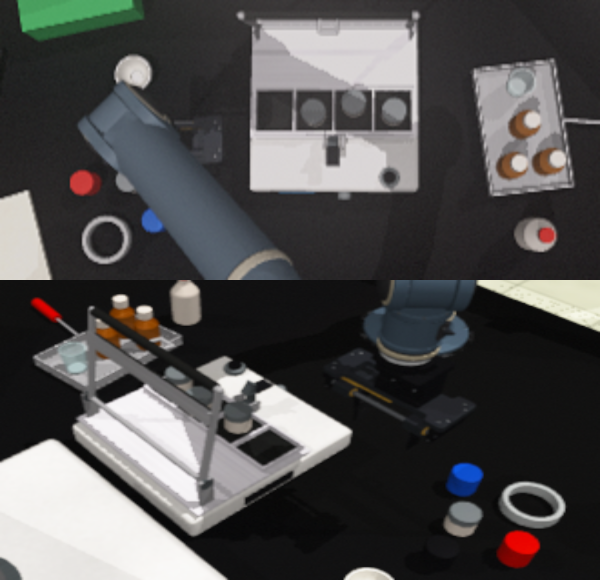

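Three jars stand in bays 1–3 (crop 313,112; 354,104; 393,110). The last jar was only hidden by the arm in the top view and shows at (463,517) in the scene half. I measure it there.

```bash
python3 - <<'E'
from h import *
d=np.load("sc2.npz"); W=d["W"][275:315,428:462].reshape(-1,3); q=W[(W[:,2]>.044)&(W[:,2]<.055)]
print(len(q),((q.min(0)+q.max(0))/2).round(4),np.ptp(q,axis=0).round(3))
E
python3 -m crank '[[[-13,42,0],0,0.9],[[-26,84,0],0,0.9],[[-40,120,0],0,0.9],[[-49,137,0],0,0.9],[[-49,137,0],0,0.9]]'
```

```text
283 [0.4646 0.4184 0.0493] [0.111 0.051 0.01 ]
time: 35.9
position: [0.4316, 0.4134, 0.1955]
tool_rot: [-3.141, 0.001, 0.003]
ft_force: [-0.4, -0.3, 0.4]
width: 0.0787
grip_force: 0.0
```

```bash
python3 -m crank '[[[0,1,-45],0,0.9],[[0,1,-90],0,0.9],[[0,1,-130],0,0.9],[[0,1,-155],0,0.9],[[0,1,-168],0,0.9]]'; python3 -m crank '[[[0,0,-7],0,0.9],[[0,0,-7],0,0.9],[[0,0,-7],0,0.6],[[0,0,-7],0,0.2],[[0,0,-7],0,0.2]]' 15; python3 -m crank '[[[0,0,0],0,0.2],[[0,0,0],0,0.2],[[0,0,0],0,0.2],[[0,0,30],0,0.2],[[0,0,65],0,0.2]]'
```

```text
time: 36.4
position: [0.4338, 0.4086, 0.0249]
tool_rot: [3.137, 0.002, -0.004]
ft_force: [-0.2, -1.2, 0.3]
width: 0.0784
grip_force: 0.0
time: 36.9
position: [0.4334, 0.4132, 0.0217]
tool_rot: [-3.14, -0.001, -0.0]
ft_force: [-0.0, -0.1, 0.0]
width: 0.0616
grip_force: 0.0
time: 37.4
position: [0.4317, 0.4115, 0.0845]
tool_rot: [3.138, 0.003, 0.0]
ft_force: [0.1, 1.6, -1.4]
width: 0.046
grip_force: 15.0
```

```bash
python3 -m crank '[[[0,0,35],0,0.2],[[6,-20,65],0,0.2],[[20,-50,75],0,0.2],[[36,-85,75],0,0.2],[[52,-120,75],0,0.2]]'; python3 -m crank '[[[16,-35,0],0,0.2],[[32,-70,0],0,0.2],[[48,-105,0],0,0.2],[[64,-140,0],0,0.2],[[76,-160,0],0,0.2]]'; python3 -m crank '[[[4,-7,0],0,0.2],[[4,-7,0],0,0.2],[[4,-7,-15],0,0.2],[[4,-7,-35],0,0.2],[[4,-7,-54],0,0.2]]'; python3 -m crank '[[[0,0,-5],0,0.2],[[0,0,-8],0,0.2],[[0,0,-10],0,0.2],[[0,0,-10],0,0.2],[[0,0,-10],0,0.2]]'
```

```text
time: 37.9
position: [0.4852, 0.2917, 0.1611]
tool_rot: [-3.141, -0.001, 0.001]
ft_force: [0.3, -0.3, -1.2]
width: 0.0455
grip_force: 15.0
time: 38.4
position: [0.5616, 0.1285, 0.1602]
tool_rot: [3.14, 0.0, -0.004]
ft_force: [0.9, 0.0, -1.0]
width: 0.0457
grip_force: 15.0
time: 38.9
position: [0.5637, 0.1286, 0.1061]
tool_rot: [-3.14, 0.0, 0.004]
ft_force: [-0.6, -0.0, -0.7]
width: 0.0455
grip_force: 15.0
time: 39.4
position: [0.5653, 0.1259, 0.0973]
tool_rot: [-3.141, -0.001, -0.0]
ft_force: [0.1, 0.3, -0.9]
width: 0.0457
grip_force: 15.0
```

```bash
python3 -m crank '[[[0,0,-1],0,0.2],[[0,0,-1],0,0.2],[[0,0,-1],0,0.62],[[0,0,-1],0,0.62],[[0,0,-1],0,0.62]]'; python3 -m crank '[[[0,0,0],0,0.62],[[0,0,20],0,0.62],[[0,0,60],0,0.62],[[0,-30,100],0,0.5],[[0,-70,130],0,0.2]]'; python3 -m crank '[[[0,-45,30],0,0],[[0,-90,60],0,0],[[0,-130,80],0,0],[[0,-170,80],0,0],[[0,-210,80],0,0]]'; python3 -m crank '[[[0,-45,0],0,0],[[0,-90,0],0,0],[[0,-130,0],0,0],[[0,-130,0],0,0],[[0,-130,0],0,0]]'; python3 - <<'E'
from h import *
s=env.snapshot("top"); W=cloud(s); s2=env.snapshot("scene"); W2=cloud(s2)
a=cv2.resize(s["color"][150:290,150:450],(600,280)); b=cv2.resize(s2["color"][130:340,190:520],(600,300)); cv2.imwrite("pics/both3.png",np.vstack([a,b])); np.savez("t3.npz",W=W,c=s["color"])
m=(W[...,2]>.115)&(W[...,2]<.137)&(W[...,0]>.49)&(W[...,0]<.62)&(W[...,1]>-.14)&(W[...,1]<.17)
n,l,st,ce=cv2.connectedComponentsWithStats(m.astype(np.uint8))
for i in range(1,n):
    if st[i,4]>30: q=W[l==i]; print(st[i,4],((q.min(0)+q.max(0))/2).round(4),np.ptp(q,axis=0).round(3))
q=W2[(W2[...,2]>.30)&(W2[...,2]<.36)&(W2[...,0]>.6)&(W2[...,0]<.75)&(W2[...,1]>-.15)&(W2[...,1]<.2)]
print(len(q),q.min(0),q.max(0))
E
```

```text
time: 39.9
position: [0.5648, 0.1256, 0.0955]
tool_rot: [3.142, -0.0, -0.0]
ft_force: [0.5, 0.2, -1.0]
width: 0.0529
grip_force: 0.0
time: 40.4
position: [0.5654, 0.0578, 0.2281]
tool_rot: [-3.14, -0.003, 0.005]
ft_force: [1.0, -0.1, 0.0]
width: 0.0449
grip_force: 0.0
time: 40.9
position: [0.5649, -0.1566, 0.3069]
tool_rot: [3.141, -0.002, -0.001]
ft_force: [-0.6, -0.0, -0.6]
width: 0.006
grip_force: 0.0
time: 41.4
position: [0.5644, -0.2851, 0.3049]
tool_rot: [-3.141, 0.001, -0.002]
ft_force: [-0.5, 1.1, 0.7]
width: 0.0006
grip_force: 0.0
123 [ 0.5655 -0.0214  0.1251] [0.041 0.044 0.017]
126 [0.5637 0.1256 0.126 ] [0.042 0.044 0.018]
125 [ 0.5482 -0.096   0.1245] [0.045 0.041 0.017]
126 [0.5482 0.0521 0.1244] [0.042 0.044 0.018]
769 [ 0.64173595 -0.12500815  0.30035392] [0.68492644 0.16242462 0.34446923]
```

View pics/both3.png

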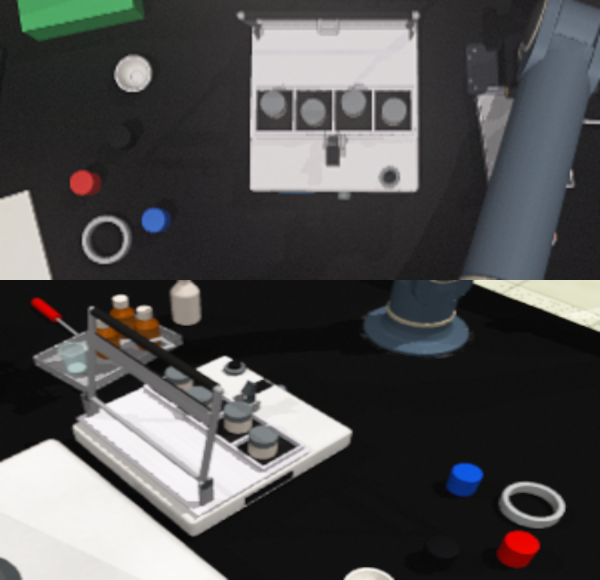

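All four jars are in their bays (crop 273,103; 313,112; 354,104; 393,110), within 10 mm of the bay centres. Now I go behind and above the bar with the fingers shut.

```bash
python3 -m crank '[[[0,0,40],0,0],[[0,10,80],0,0],[[10,50,100],0,0],[[25,95,100],0,0],[[45,138,100],0,0]]'; python3 -m crank '[[[20,40,0],0,0],[[40,80,0],0,0],[[60,120,0],0,0],[[80,150,0],0,0],[[92,160,0],0,0]]'; python3 -m crank '[[[0,0,0],0,0],[[0,0,0],0,0],[[0,0,0],0,0]]'
```

```text
time: 42.0
position: [0.6101, -0.1427, 0.4076]
tool_rot: [3.141, -0.003, 0.002]
ft_force: [0.8, 0.9, 0.0]
width: 0.0003
grip_force: 0.0
time: 42.5
position: [0.7019, 0.022, 0.4053]
tool_rot: [-3.138, 0.0, 0.01]
ft_force: [-0.1, -0.4, 0.2]
width: 0.0004
grip_force: 0.0
time: 42.8
position: [0.7012, 0.0128, 0.4061]
tool_rot: [3.141, -0.0, -0.001]
ft_force: [0.3, -0.4, 0.6]
width: 0.0007
grip_force: 0.0
```

```bash
python3 -m crank '[[[0,1,-30],0,0],[[0,1,-60],0,0],[[0,1,-80],0,0],[[0,1,-84],0,0],[[0,1,-84],0,0]]'; python3 -m crank '[[[-10,0,0],0,0],[[-20,0,-2],0,0],[[-32,0,-5],0,0],[[-42,0,-6],0,0],[[-52,0,-8],0,0]]'
```

```text
time: 43.3
position: [0.7015, 0.0136, 0.3218]
tool_rot: [3.141, 0.0, -0.002]
ft_force: [0.2, -0.1, -0.6]
width: 0.0003
grip_force: 0.0
time: 43.8
position: [0.6499, 0.0148, 0.3148]
tool_rot: [-3.141, -0.004, -0.0]
ft_force: [2.2, 0.6, -1.4]
width: 0.0003
grip_force: 1.4
```

```bash
python3 -m crank '[[[-19,0,-7],0,0],[[-37,0,-14],0,0],[[-54,0,-24],0,0],[[-70,0,-35],0,0],[[-70,0,-35],0,0]]'; python3 -m crank '[[[-15,0,-13],0,0],[[-29,0,-27],0,0],[[-42,0,-43],0,0],[[-54,0,-60],0,0],[[-54,0,-60],0,0]]'; python3 - <<'E'
from h import *
s2=env.snapshot("scene"); cv2.imwrite("pics/c4.png",cv2.resize(s2["color"][110:320,200:400],(600,600),interpolation=cv2.INTER_CUBIC))
E
```

```text
time: 44.3
position: [0.5784, 0.0146, 0.2782]
tool_rot: [3.141, -0.0, -0.0]
ft_force: [3.6, 1.2, 0.4]
width: 0.0005
grip_force: 1.9
time: 44.8
position: [0.5244, 0.0146, 0.2185]
tool_rot: [3.141, 0.003, -0.0]
ft_force: [-2.1, -0.3, 5.7]
width: 0.0005
grip_force: 2.8
```

View pics/c4.png

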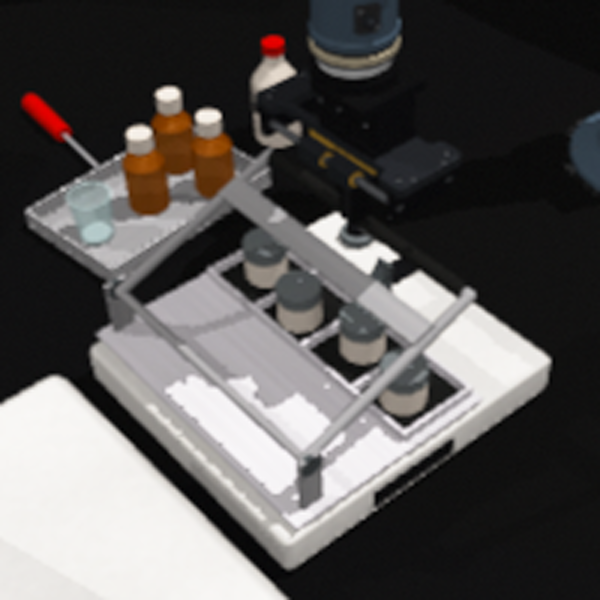

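The frame is at roughly 0.4 rad with the fingers on top of the bar (350,200), jars upright. Press on.

```bash
python3 -m crank '[[[-7,0,-15],0,0],[[-14,0,-36],0,0],[[-19,0,-54],0,0],[[-21,0,-66],0,0],[[-22,0,-72],0,0]]'; python3 -m crank '[[[0,0,-2],0,0],[[0,0,-4],0,0],[[0,0,-6],0,0],[[0,0,-7],0,0],[[0,0,-7],0,0]]'
```

```text
time: 45.35
position: [0.5068, 0.015, 0.1485]
tool_rot: [-3.141, -0.005, -0.0]
ft_force: [0.1, 0.1, 14.8]
width: 0.0005
grip_force: 7.0
time: 45.85
position: [0.5056, 0.0149, 0.1406]
tool_rot: [-3.141, -0.003, -0.0]
ft_force: [2.3, -1.1, 5.3]
width: 0.0002
grip_force: 2.8
```

```bash
python3 -m crank '[[[0,0,-2],0,0],[[0,0,-4],0,0],[[0,0,-5],0,0],[[0,0,-5],0,0]]'; python3 -m crank '[[[0,0,3],0,0],[[0,0,8],0,0],[[0,0,12],0,0],[[0,0,16],0,0],[[0,0,16],0,0]]';python3 -m crank '[[[0,0,30],0,0],[[-5,-15,60],0,0],[[-15,-40,60],0,0],[[-30,-75,60],0,0],[[-30,-75,60],0,0]]'
python3 - <<'E'
from h import *
s=env.snapshot("scene"); W=cloud(s); q=W[(W[...,0]>.47)&(W[...,0]<.53)&(abs(W[...,1]-.1)<.03)&(W[...,2]>.09)]
print(q[:,2].max(),np.percentile(q[:,2],90),q[q[:,2]>.13].mean(0))
E
```

```text
time: 46.25
position: [0.5056, 0.0149, 0.1362]
tool_rot: [-3.141, -0.003, -0.0]
ft_force: [1.2, 0.2, 9.6]
width: 0.0006
grip_force: 4.8
time: 46.75
position: [0.5034, 0.0146, 0.1506]
tool_rot: [3.141, 0.001, -0.0]
ft_force: [0.6, -0.1, 0.1]
width: 0.001
grip_force: 0.0
time: 47.25
position: [0.4713, -0.0653, 0.2101]
tool_rot: [3.139, 0.003, -0.008]
ft_force: [0.0, -0.4, -0.8]
width: 0.0007
grip_force: 0.0
0.1432235614095313 0.14013143517715038 [0.50366517 0.1003067  0.13716568]
```

The bar top reads 0.140 m with the fingers off it, so the catch holds the frame. Now the button position.

```bash
python3 - <<'E'
from h import *
d=np.load("t3.npz"); V=d["W"][226:252,332:358]; C=d["c"][226:252,332:358].astype(int)
m=(V[...,2]>.07)&(V[...,2]<.095); g=C.max(-1)
k=m&(V[...,1]<-.06)&(V[...,1]>-.115); q=V[k&(V[...,2]>.075)]; print("ring",len(q),((q.min(0)+q.max(0))/2).round(4),np.ptp(q,axis=0).round(3))
b=k&(g<50); q=V[b]; print("black",len(q),q.mean(0).round(4),((q.min(0)+q.max(0))/2).round(4),np.ptp(q,axis=0).round(3))
print(g[6:20,6:20])
K=env.snapshot("top");Km=K["camera_matrix"];M=R.from_euler('xyz',K["orientation"]).as_matrix()
def proj(u,v,z):
    r=M@np.array([(u-Km[0][2])/Km[0][0],(v-Km[1][2])/Km[1][1],1]); o=np.array(K["xyz"]); return o+r*(z-o[2])/r[2]
vv,uu=np.nonzero(k&(g<60)); print("px",uu.mean()+332,vv.mean()+226,proj(uu.mean()+332,vv.mean()+226,.084).round(4))
# check clamp + everything after
cv2.imwrite("pics/t5.png",cv2.resize(K["color"][150:290,250:450],(800,560),interpolation=cv2.INTER_CUBIC))
E
```

```text
ring 50 [ 0.4287 -0.0861  0.0827] [0.034 0.037 0.015]
black 1 [ 0.4378 -0.09    0.0796] [ 0.4378 -0.09    0.0796] [0. 0. 0.]
[[218 217 218 219 221 211 204 210 207 220 219 218 218 218]
 [218 219 220 211 207 172 143 162 163 204 208 219 218 217]
 [218 219 216 173 151 144 131 133 136 153 163 217 219 217]
 [219 220 191 148 138 130  83  90  96 130 147 201 219 218]
 [219 213 155 137 107  58  52  47  68  94 140 144 215 219]
 [219 187 150 122  64  56  56  58  55  64 140 142 218 220]
 [219 161 141 113  65  60  64  61  58  58 131 119 217 219]
 [219 182 142  99  62  62  64  60  58  63 132 125 215 220]
 [217 192 143 125  76  62  61  56  69 105 134 156 213 218]
 [215 218 165 140 112  99  87  94 110 135 139 200 217 218]
 [215 218 202 156 139 142 124 140 138 151 178 214 216 218]
 [215 215 217 194 158 155 148 145 151 190 216 216 215 219]
 [207 208 209 211 193 190 182 177 188 209 210 199 207 216]
 [178 179 179 180 181 181 182 181 182 181 182 147 179 187]]
px 344.90909090909093 237.36363636363637 [ 0.4324 -0.0894  0.084 ]
```

View pics/t5.png

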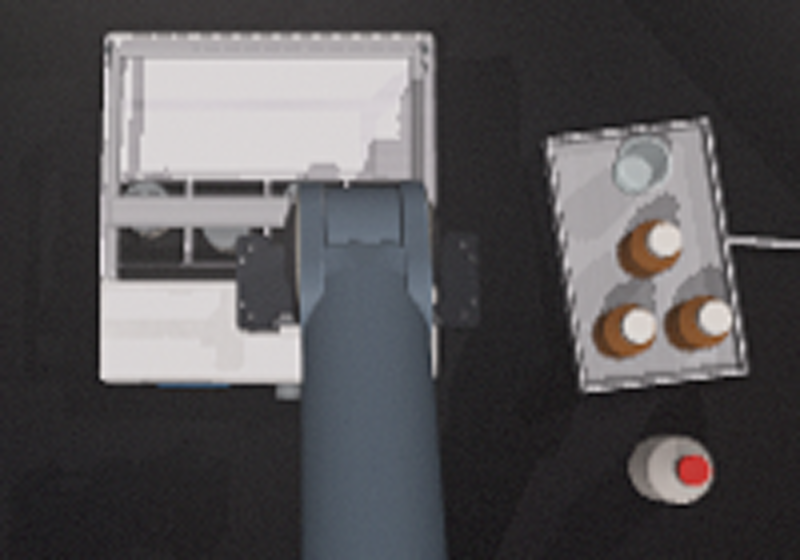

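```bash
python3 -m crank '[[[-20,-12,0],0,0],[[-40,-25,-30],0,0],[[-42,-26,-60],0,0],[[-42,-26,-80],0,0],[[-42,-26,-80],0,0]]'; python3 -m crank '[[[0,0,-10],0,0],[[0,0,-25],0,0],[[0,0,-35],0,0],[[0,0,-35],0,0],[[0,0,-35],0,0]]'
```

```text
time: 47.85
position: [0.4298, -0.0849, 0.1282]
tool_rot: [-3.14, 0.006, 0.002]
ft_force: [-0.5, -0.3, -0.4]
width: 0.0008
grip_force: 0.0
time: 48.35
position: [0.4324, -0.0861, 0.0959]
tool_rot: [3.142, -0.001, 0.0]
ft_force: [0.6, -0.6, 0.0]
width: 0.0004
grip_force: 0.0
```

Now press down from 0.096 m, in small steps.

```bash
python3 -m crank '[[[-1,-1,-6],0,0],[[-2,-1,-10],0,0],[[-2,-1,-14],0,0],[[-2,-1,-16],0,0],[[-2,-1,-16],0,0]]'; python3 -m crank '[[[0,0,-2],0,0],[[0,0,-3],0,0],[[0,0,-3],0,0],[[0,0,-3],0,0]]'
```

```text
time: 48.85
position: [0.4298, -0.0875, 0.0796]
tool_rot: [3.141, 0.0, -0.0]
ft_force: [-0.5, -0.5, 4.1]
width: 0.0002
grip_force: 2.1
time: 49.25
position: [0.4299, -0.0875, 0.0782]
tool_rot: [3.141, 0.0, -0.0]
ft_force: [-6.1, 0.4, 18.9]
width: 0.0004
grip_force: 9.7
```

```bash
python3 -m crank '[[[0,0,-1],0,0],[[0,0,-1],0,0],[[0,0,-1],0,0],[[0,0,4],0,0],[[0,0,12],0,0]]'; python3 -m crank '[[[0,0,25],0,0],[[0,0,60],0,0],[[0,0,100],0,0],[[10,-40,140],0,0],[[20,-85,160],0,0]]'; python3 -m crank '[[[0,-40,0],0,0],[[0,-80,0],0,0],[[0,-120,0],0,0],[[0,-150,0],0,0],[[0,-150,0],0,0]]'; python3 -m crank '[[[0,0,0],0,0],[[0,0,0],0,0],[[0,0,0],0,0],[[0,0,0],0,0],[[0,0,0],0,0]]';python3 - <<'E'
from h import *
s=env.snapshot("top"); W=cloud(s); s2=env.snapshot("scene")
a=cv2.resize(s["color"][150:290,150:450],(600,280)); b=cv2.resize(s2["color"][130:340,190:520],(600,300)); cv2.imwrite("pics/both6.png",np.vstack([a,b]))
print(proj:=np.nanmedian(W[236:241,342:348,2]))
q=W[(W[...,0]>.49)&(W[...,0]<.515)&(W[...,1]>-.1)&(W[...,1]<.13)&(W[...,2]>.1)]; print(np.median(q,0))
E
```

```text
time: 49.75
position: [0.4298, -0.0873, 0.0888]
tool_rot: [3.142, -0.0, -0.0]
ft_force: [-0.5, 0.3, 0.1]
width: 0.0006
grip_force: 0.0
time: 50.25
position: [0.4499, -0.1651, 0.2486]
tool_rot: [3.141, -0.005, 0.005]
ft_force: [0.4, -0.4, -0.4]
width: 0.0005
grip_force: 0.0
time: 50.75
position: [0.4471, -0.3208, 0.2449]
tool_rot: [3.14, 0.001, -0.008]
ft_force: [-0.7, 0.9, -0.3]
width: 0.0006
grip_force: 0.0
time: 51.25
position: [0.4486, -0.3153, 0.2455]
tool_rot: [3.142, -0.0, 0.001]
ft_force: [-0.2, -0.5, -0.2]
width: 0.0002
grip_force: 0.0
0.08265948614448204
[0.49951518 0.0153848  0.13846664]
```

View pics/both6.png

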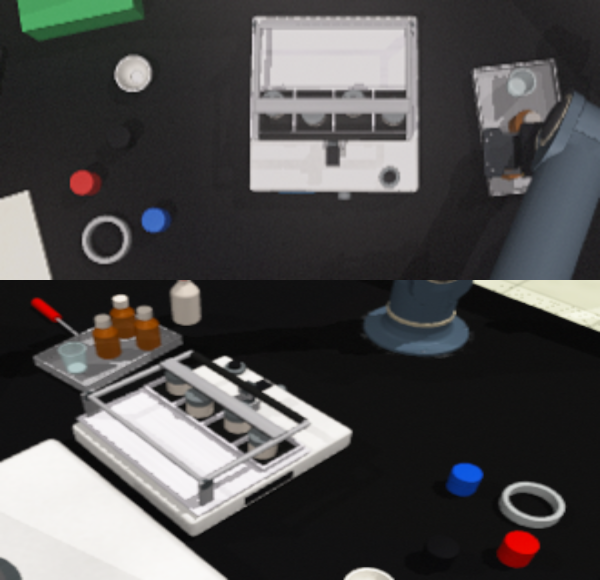

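The frame is down, four jars stand in the bays, three bottles stand upright in the tray, the button is back up, and the bystanders have not moved.

```bash
python3 -c "
from workcell import env
print(env.sign_off())"
```

```text
the job is handed in; nothing more can be done
None
```

The job is handed in, with no verdict returned: the last pictures show three bottles upright in the tray, four jars in their own bays, the frame held by its catch and the start button back up after being pressed to its stop.

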